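# Fit each heat sink to its chip on the rework bench

### The arm

A 7-joint arm with a two-finger parallel gripper is mounted at the origin on the work surface. World frame = base frame: x ahead of the robot, y to its left, z up, the work surface at z = 0. Lengths are in mm, angles in rad, forces in N, time in s.
With the tool pointing down it reaches from about 400 to 875 mm from the base axis. Payload 4.4 kg.
Tool frame: the origin (TCP) lies at the very end of the fingers, on their centre line; the grasp point (between the pads) lies 19 mm behind it (ctrl.grasp_offset is the distance from the TCP to the grasp point, in mm); z points along the fingers, y is the line along which they close (so a half turn about z gives the same grasp; the last joint's range is limited). The gripper opens to 85 mm and grips with 20 to 120 N. Pads are 22 mm wide; open, the fingers measure 114 mm over their backs; the gripper's body (76 mm by 85 mm) begins 54 mm behind the grasp point. The pads swing forward as they close: fully open they stand 13 mm farther back than shut.
Start: joints at [-1.405, 0.628, 0.038, 1.517, -0.027, 0.996, -0.02], TCP at [149.299, 632.635, 231.313] pointing down, gripper open.
Joint ranges: [-3.06, 3.06], [-0.37, 2.12], [-1.25, 1.32], [0.18, 2.47], [-1.1, 4.24], [0.23, 1.98], [-2.94, 2.94]. Speed limits (rad/s): [2.57, 2.57, 3.14, 3.14, 3.14, 3.14, 3.14].

### API

Orientations are given as [roll, pitch, yaw] about the fixed x, y, z axes, in that order (R = Rz(yaw) Ry(pitch) Rx(roll)).
In Python, from cell import status, cams, ctrl gives the robot as it stands.
- The arm moves only by the tool move_arm, never from a script. Its argument "plan" is a list of rows, each a list of 3 entries, a list of its own where there are three numbers: the shift along the world's x, y, z in mm, then the turn, a rotation vector about the world's x, y, z in degrees, then the opening, from 0 (shut) to 1 (fully open). In form: [[[x, y, z], [wx, wy, wz], gripper], ...]. A call has 1 to 10 rows; each row shifts and turns the commanded pose from where the row before left it; what a row does not reach is not made up. A row lasts 1/8 s, in which the tool goes at most 62.5 mm and 10.7 degrees, less where a joint would pass 70% of its speed; a pose out of reach is approached as far as the arm can. A call with a gripper value outside its range is refused whole. The fingers move at their own pace and stop on an object; the grip force is fixed at half the most. Time passes only in rows, so rows that do not move let the fingers close. It gives the time, the measured TCP pose, the force, the opening and the grip force at its end, in the units of the state.
- status.read_state(): the state, without advancing time (a new reading comes with each control period).
- cams.get_image(name): name is "scene" or "top"; returns the picture (480x640x3 uint8, blue, green, red); there is no depth.
- cams.camera_params(name): a dict with "K" (3x3 intrinsics, pixels), "pose" (4x4, takes a point from camera to world coordinates). Camera axes: x right, y down, z forward; pixel columns grow to the right and rows downward; lengths in mm; the calibration is good to about 2 mm. A picture is of the moment at which its call begins. camera_params takes no time and is no camera call.
- ctrl.finish_job(): hands the job in; it is judged then, once.
The state is a dict: "clock": time; "qpos": joint angles; "qd": joint speeds; "tau": joint torques, N m; "eef_pos": TCP position; "tool_rot": TCP orientation; "force": force on the tool from outside, world axes, zero at the start; "torque": the same for the moment, N m; "width": finger opening in mm; "gripper_force": force on a finger pad.
Only numpy, scipy, OpenCV 4.12 (cv2) and the standard library are available. Lean on these libraries where they do the work, as an engineer would, in place of code of your own. Each camera call takes 0.05 s, during which the arm holds its last target. There are 200 camera calls.

### The job

Put each of the four loose aluminium heat sinks (large square, small square, oblong and round) onto the bare metal chip lid of the same outline, one after another: base down and flat on the lid, well centred, and with its sides lined up with the lid's. Set each one down gently rather than dropping it, and leave the little transformer and the flux jar standing where they are.

Things in the scene. Friction and masses are not known exactly. Their poses are not given: they have to be found in the camera images.
- sink_large_mid (a point): Large square heat sink, bare aluminium with straight upright fins, 48 x 48 mm, 30 mm high, about 75 g. This point is its centre, half-way up (15 mm above its underside); z up, x and y along its sides. Can be gripped on either pair of sides.
- sink_small_mid (a point): Small square heat sink, bare aluminium with upright pins, 28 x 28 mm, 26 mm high, about 25 g. This point is its centre, half-way up (13 mm above its underside); z up, x and y along its sides. Can be gripped on either pair of sides.
- sink_long_mid (a point): Oblong heat sink, bare aluminium with lengthwise fins, 64 mm long (along its x) x 24 mm wide (along its y), 28 mm high, about 50 g. This point is its centre, half-way up (14 mm above its underside); z up.
- sink_round_mid (a point): Round heat sink, bare aluminium with radial fins, 38 mm in diameter, 28 mm high, about 40 g. This point is its centre, half-way up (14 mm above its underside); z up; its yaw does not matter.
- board_large_lid (a point): Board for the large square heat sink: fixed circuit board, 84 x 76 mm, with low parts along its edges (at most 1 mm above the lid), and in its middle a bare bright metal chip lid, 48 x 48 mm (sides along x and y), on a slightly larger black package. This point is the middle of the lid's top face, 14 mm above the bench; z up, x along the board's 84 mm side. The board's yaw varies.
- board_small_lid (a point): Board for the small square heat sink: fixed circuit board, 84 x 76 mm, with low parts along its edges (at most 1 mm above the lid), and in its middle a bare bright metal chip lid, 28 x 28 mm (sides along x and y), on a slightly larger black package. This point is the middle of the lid's top face, 14 mm above the bench; z up, x along the board's 84 mm side. The board's yaw varies.
- board_long_lid (a point): Board for the oblong heat sink: fixed circuit board, 84 x 76 mm, with low parts along its edges (at most 1 mm above the lid), and in its middle a bare bright metal chip lid, 64 mm long (along x) x 24 mm wide (along y), on a slightly larger black package. This point is the middle of the lid's top face, 14 mm above the bench; z up, x along the board's 84 mm side. The board's yaw varies.
- board_round_lid (a point): Board for the round heat sink: fixed circuit board, 84 x 76 mm, with low parts along its edges (at most 1 mm above the lid), and in its middle a bare bright metal chip lid, a disc of 38 mm diameter, on a slightly larger black package. This point is the middle of the lid's top face, 14 mm above the bench; z up, x along the board's 84 mm side. The board's yaw varies.
- transformer_mid (a point): A loose small transformer (not a heat sink): yellow winding with a dark core on a black foot, 30 x 30 mm, 24 mm high, standing among the parts; to be left alone. This point is its centre, half-way up.
- jar_mid (a point): A loose small amber flux jar with black lid, 38 mm in diameter, 30 mm high, standing among the parts; to be left alone. This point is its centre, half-way up.
Not all that is in view belongs to the job. Leave any orange or yellow look-alike of the part that bears board_small_lid alone.

How it is judged (in metres and radians):
At the end, for the whole second after the job is handed in: Each heat sink rests upright on the lid of its own outline, centre within 10 mm (horizontally), underside within 4 mm of the lid's top, sides (not the round one) within 0.22 rad of the lid's, either way round, squares any of four; all released and still; transformer and jar upright (horizontal distance between sink_large_mid and board_large_lid below 0.01 m and z of sink_large_mid in the frame of board_large_lid between 0.011 and 0.019 m and angle between each of sink_large_mid, sink_small_mid, sink_long_mid, sink_round_mid, transformer_mid, jar_mid's own z axis and vertical below 0.1 rad and linear speed of each of sink_large, sink_small, sink_long, sink_round below 0.02 m/s and angular speed of each of sink_large, sink_small, sink_long, sink_round below 0.2 rad/s and (angle between the x axis of sink_large_mid and the x axis of board_large_lid, either way round below 0.22 rad or angle between the y axis of sink_large_mid and the x axis of board_large_lid, either way round below 0.22 rad) and horizontal distance between sink_small_mid and board_small_lid below 0.01 m and z of sink_small_mid in the frame of board_small_lid between 0.009 and 0.017 m and (angle between the x axis of sink_small_mid and the x axis of board_small_lid, either way round below 0.22 rad or angle between the y axis of sink_small_mid and the x axis of board_small_lid, either way round below 0.22 rad) and horizontal distance between sink_long_mid and board_long_lid below 0.01 m and z of sink_long_mid in the frame of board_long_lid between 0.01 and 0.018 m and angle between the x axis of sink_long_mid and the x axis of board_long_lid, either way round below 0.22 rad and horizontal distance between sink_round_mid and board_round_lid below 0.01 m and z of sink_round_mid in the frame of board_round_lid between 0.01 and 0.018 m); the robot touches nothing.
It fails at once if a heat sink is dropped or thrown (moving faster than 0.7 m/s out of the fingers) ((linear speed of sink_large above 0.7 m/s and contact force between sink_large and the fingers below 0.05 N) or (linear speed of sink_small above 0.7 m/s and contact force between sink_small and the fingers below 0.05 N) or (linear speed of sink_long above 0.7 m/s and contact force between sink_long and the fingers below 0.05 N) or (linear speed of sink_round above 0.7 m/s and contact force between sink_round and the fingers below 0.05 N)).
It fails at once if the transformer or the flux jar is moved by more than 25 mm (distance of any of transformer_mid, jar_mid from where it was at the start of the episode above 0.025 m).
It also fails if it takes over 102 s, if anything falls off the work surface, if the arm or the gripper's body presses on something with over 40 N, if the wrist force passes 120 N, or if a joint passes its speed limit or range.

## Working session

There is one attempt and no reset: what is moved stays moved. The work goes in short steps, Python scripts to look and compute and a tool call to move; the robot and the scene stay as the last step left them, time stands still between calls to the robot, and variables do not carry over. Pictures are saved under pics/ and viewed, at most 14 in all, crops included, and the job is handed in when it is done.

Besides the shell and the picture viewer there is one more tool, called after ">>>" by a JSON object that holds its "op" and its "data", one argument or row to a line. move_arm: Moves the arm, as the interface text tells. Its arguments: {"type":"object","properties":{"plan":{"type":"array","items":{"type":"array"}}},"required":["plan"]}

```bash
mkdir -p pics; ls; python3 - <<'E'
from cell import status,cams,ctrl
import cv2
for n in("scene","top"):
    cv2.imwrite(f"pics/{n}0.png",cams.get_image(n)); p=cams.camera_params(n); print(n,p["K"],p["pose"])
s=status.read_state(); print(s["clock"],s["eef_pos"],s["tool_rot"],s["width"],ctrl.grasp_offset)
E
```

```text
pics
scene [[526.8081734    0.         319.32658333]
 [  0.         526.8081734  245.33556579]
 [  0.           0.           1.        ]] [[-8.48708059e-01  3.68874120e-01 -3.78980888e-01  1.06605980e+03]
 [ 5.28777516e-01  5.79088115e-01 -6.20525014e-01  7.99384083e+02]
 [-9.43229057e-03 -7.27041153e-01 -6.86529091e-01  9.18137408e+02]
 [ 0.00000000e+00  0.00000000e+00  0.00000000e+00  1.00000000e+00]]
top [[444.94989435   0.         317.31956048]
 [  0.         444.94989435 238.30897476]
 [  0.           0.           1.        ]] [[-9.96085426e-02 -9.74042417e-01  2.03272003e-01  4.49366388e+02]
 [-9.95018837e-01  9.66948514e-02 -2.42408660e-02  1.39354407e+01]
 [ 3.95627555e-03 -2.04674070e-01 -9.78822187e-01  9.00144297e+02]
 [ 0.00000000e+00  0.00000000e+00  0.00000000e+00  1.00000000e+00]]
0.1 [149.16812862 632.08736742 230.48100617] [-3.13990156e+00  2.34443716e-05  2.90977369e+00] 85.52860547388343 18.700000000000003
```

View pics/top0.png

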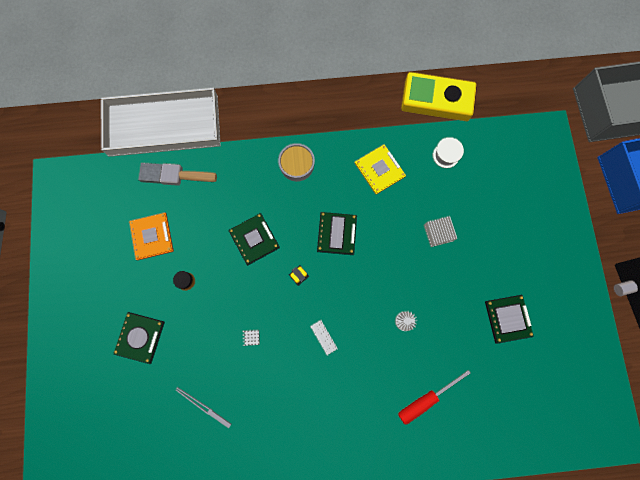

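View pics/scene0.png

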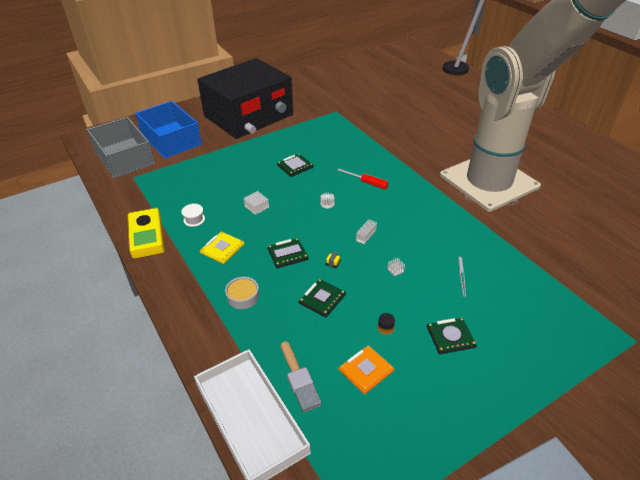

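```bash
cat > h.py <<'E'
from cell import status,cams,ctrl
import cv2,numpy as np
def ray(n,uv,z):
    p=cams.camera_params(n);T=p["pose"];uv=np.atleast_2d(uv).astype(float)
    d=np.c_[uv,np.ones(len(uv))]@np.linalg.inv(p["K"]).T@T[:3,:3].T
    return T[:3,3]+d*((z-T[2,3])/d[:,2:])
def blob(im,seed,lid,r=28):
    hsv=cv2.cvtColor(im,cv2.COLOR_BGR2HSV)
    m=(((hsv[...,1]<70)&(hsv[...,2]>90)) if lid else (hsv[...,1]<120)).astype(np.uint8)
    w=np.zeros_like(m);cv2.circle(w,seed,r,1,-1);m&=w
    if not lid:m=cv2.morphologyEx(m,cv2.MORPH_CLOSE,np.ones((5,5)))
    n,l,s,c=cv2.connectedComponentsWithStats(m)
    i=min((i for i in range(1,n) if s[i,4]>30),key=lambda i:np.hypot(*(c[i]-seed)))
    cs,_=cv2.findContours((l==i).astype(np.uint8),cv2.RETR_EXTERNAL,cv2.CHAIN_APPROX_NONE)
    return max(cs,key=len)[:,0],c[i]
def meas(n,im,seed,z,lid,r=28):
    k,c=blob(im,seed,lid,r)
    P=ray(n,k,z)[:,:2].astype(np.float32)
    (x,y),(w,h),a=cv2.minAreaRect(P)
    hull=cv2.approxPolyDP(cv2.convexHull(P),4,True)[:,0]
    e=np.roll(hull,-1,0)-hull;L=np.hypot(*e.T);o=np.argsort(-L)[:4]
    if w<h:a+=90
    return np.round([x,y,w,h,(a+90)%180-90,*ray(n,c,z)[0,:2]],1),[(round(float(L[i])),round(float(np.degrees(np.arctan2(e[i,1],e[i,0]))%180))) for i in o]
S=dict(sL=((441,231),15,0),sS=((251,338),13,0),sO=((324,337),14,0),sR=((405,320),14,0),
 bL=((512,318),14,1),bS=((254,238),14,1),bO=((337,232),14,1),bR=((138,338),14,1),tr=((299,274),12,0),jar=((183,280),15,0))
E
python3 - <<'E'
from h import *
im=cv2.imread("pics/top0.png")
for k,(s,z,l) in S.items(): print(k,*meas("top",im,s,z,l))
im2=cv2.imread("pics/scene0.png")
for k,s in dict(sL=(257,203),sS=(396,267),sO=(367,231),sR=(327,200),bL=(295,163),bS=(323,296),bO=(288,251),bR=(452,334)).items():
    print(k,"scene",meas("scene",im2,s,S[k][1],S[k][2],22))
c=cv2.resize(im[200:380,110:550],None,fx=1.8,fy=3*.6,interpolation=cv2.INTER_CUBIC)
cv2.imwrite("pics/crop.png",c)
E
```

```text
sL [ 624.2 -258.6   53.3   58.1  -80.9  623.8 -258.7] [(54, 102), (48, 8), (47, 9), (40, 96)]
sS [451.3 140.8  31.8  29.1  89.3 450.9 141. ] [(31, 88), (31, 91), (27, 0), (25, 0)]
sO [ 4.369e+02 -2.000e-01  6.520e+01  2.550e+01  2.470e+01  4.368e+02
 -3.000e-01] [(64, 27), (62, 26), (23, 118), (22, 122)]
sR [ 452.6 -163.7   41.7   36.6   84.3  452.2 -163.8] [(20, 90), (19, 47), (16, 91), (16, 133)]
bL [ 436.4 -369.3   48.1   49.5  -85.8  436.2 -369.6] [(47, 96), (47, 3), (46, 94), (45, 5)]
bS [648.  122.   28.1  28.   21.8 647.8 121.9] [(27, 112), (27, 112), (26, 24), (26, 24)]
bO [642.9 -48.8  24.5  65.  -11.2 642.6 -48.8] [(63, 168), (61, 168), (23, 74), (22, 79)]
bR [472.4 360.7  37.3  36.   84.3 472.4 360.3] [(18, 131), (16, 77), (15, 165), (14, 32)]
tr [564.3  37.5  32.3  30.   34.4 564.   35.5] [(27, 121), (26, 33), (25, 29), (18, 134)]
jar [574.6 264.7  43.6  35.6  58.5 574.4 266.1] [(24, 2), (23, 69), (22, 63), (17, 18)]
sL scene (array([ 623.3, -256.6,   68.3,   80.8,  -81.1,  623.4, -255.9]), [(52, 103), (47, 102), (46, 11), (44, 10)])
sS scene (array([451.2, 142.1,  48. ,  44.5,  88.7, 451.2, 142.4]), [(29, 176), (27, 46), (26, 169), (26, 85)])
sO scene (array([437.4,   0.9,  91.2,  38.7,  25. , 438.4,   1.7]), [(60, 26), (40, 27), (32, 49), (26, 55)])
sR scene (array([ 452.7, -161.1,   70.6,   38.8,   58. ,  453.4, -160.2]), [(35, 58), (26, 57), (25, 15), (19, 74)])
bL scene (array([ 438.1, -372.1,   50.9,   64.1,  -86.1,  438. , -370.5]), [(57, 92), (46, 9), (45, 92), (37, 13)])
bS scene (array([648.3, 124.3,  28.9,  29.3, -66.1, 648.5, 124.4]), [(28, 28), (27, 114), (26, 120), (25, 25)])
bO scene (array([643.2, -46.7,  27.2,  64.7, -10.8, 643.3, -46.5]), [(64, 167), (63, 168), (23, 78), (22, 74)])
bR scene (array([473.2, 361.6,  38.7,  37.8,  22.4, 473.5, 361.8]), [(25, 90), (21, 59), (19, 23), (17, 156)])
```

View pics/crop.png

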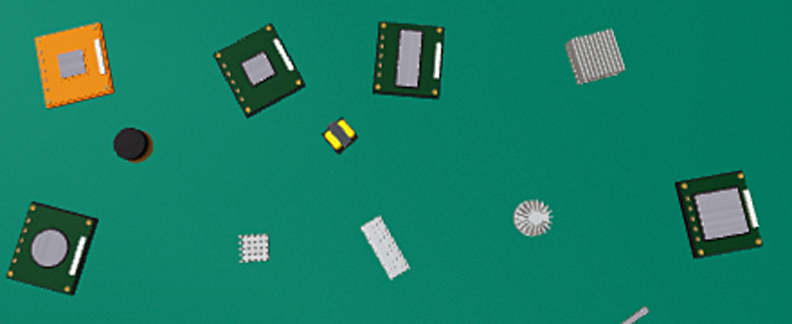

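The top view shows these parts.

| Item | Sink (pixel) | Board (pixel) |
|---|---|---|
| Large square | (441,231) | (512,318) |
| Small square | (251,338) | (254,238) |
| Oblong | (324,337) | (337,232) |
| Round | (405,320) | (138,338) |

- **Could be mistaken for the small board:** orange (150,236) and yellow (380,168). I chose the green one at (254,238).
- **Could be mistaken for sinks:** transformer (299,274), jar (183,280), white spool (449,152) and tin (296,161).
- **Checks:** the crop confirms the choice. Sizes match the description and the two views agree to about 3 mm.

I'm starting with the small sink at (451,141), sides at about 0°.

>>> {"op": "move_arm", "data": {
  "plan": [
    [[30,-49,-11],[0,0,1.3],1],
    [[30,-49,-11],[0,0,1.3],1],
    [[30,-49,-11],[0,0,1.3],1],
    [[30,-49,-11],[0,0,1.3],1],
    [[30,-49,-11],[0,0,1.3],1],
    [[30,-49,-11],[0,0,1.3],1],
    [[30,-49,-11],[0,0,1.3],1],
    [[30,-49,-11],[0,0,1.3],1],
    [[30,-49,-11],[0,0,1.3],1],
    [[30,-49,-11],[0,0,1.3],1]
  ]
}}

```text
clock: 1.35
eef_pos: [450.1, 141.1, 120.9]
tool_rot: [3.141, 0.0, 3.138]
force: [1.3, 1.2, -0.3]
width: 85.5
gripper_force: 0.0
```

>>> {"op": "move_arm", "data": {
  "plan": [
    [[1,0,-40],[0,0,0],0.7],
    [[0,0,-40],[0,0,0],0.7],
    [[0,0,-25],[0,0,0],0.7],
    [[0,0,-13],[0,0,0],0.7],
    [[0,0,0],[0,0,0],0],
    [[0,0,0],[0,0,0],0],
    [[0,0,0],[0,0,0],0],
    [[0,0,0],[0,0,0],0],
    [[0,0,0],[0,0,0],0],
    [[0,0,0],[0,0,0],0]
  ]
}}

```text
clock: 2.6
eef_pos: [450.7, 142.7, 4.5]
tool_rot: [-3.141, -0.0, 3.137]
force: [0.3, -0.6, 4.5]
width: 26.7
gripper_force: 59.3
```

>>> {"op": "move_arm", "data": {
  "plan": [
    [[0,0,20],[0,0,0],0],
    [[0,0,40],[0,0,0],0],
    [[20,-2,30],[0,0,3],0],
    [[40,-4,0],[0,0,5],0],
    [[40,-4,0],[0,0,5],0],
    [[40,-4,0],[0,0,5],0],
    [[37,-4,0],[0,0,5],0],
    [[20,-2,0],[0,0,0],0],
    [[0,0,0],[0,0,0],0],
    [[0,0,0],[0,0,0],0]
  ]
}}

```text
clock: 3.85
eef_pos: [645.8, 122.8, 93.7]
tool_rot: [3.142, -0.003, -2.744]
force: [-1.0, 0.3, -0.7]
width: 27.2
gripper_force: 59.0
```

```bash
python3 - <<'E'
from h import *
s=status.read_state();print(s["eef_pos"],s["tool_rot"],s["width"])
c=[cams.get_image(n) for n in("top","scene")]
a=cv2.resize(c[0][150:330,160:340],(400,400));b=cv2.resize(c[1][180:340,240:400],(400,400))
cv2.imwrite("pics/g1.png",np.hstack([a,b]))
E
```

```text
[645.78799224 122.84761623  93.70181526] [ 3.14155230e+00 -2.75945421e-03 -2.74413733e+00] 27.21255256627133
```

View pics/g1.png

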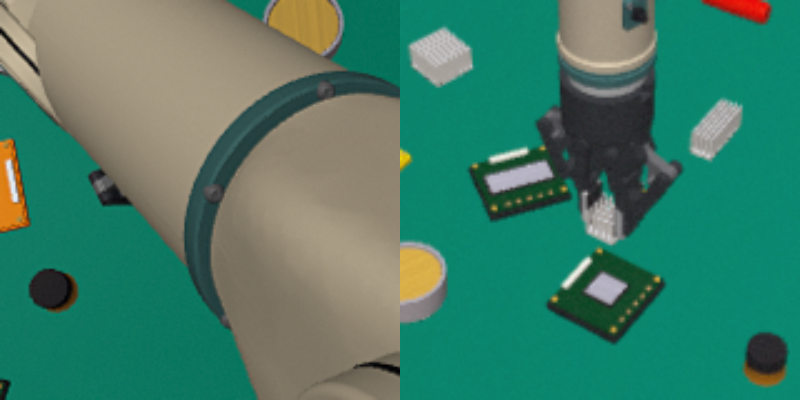

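The picture shows the small sink held upright (crop 605,218), straight above the green small board's lid (605,290). I'm lowering it.

>>> {"op": "move_arm", "data": {
  "plan": [
    [[2,0,-35],[0,0,0],0],
    [[0,0,-24],[0,0,0],0],
    [[0,0,-10],[0,0,0],0],
    [[0,0,-3],[0,0,0],0],
    [[0,0,-2],[0,0,0],0],
    [[0,0,0],[0,0,0],0]
  ]
}}

```text
clock: 4.7
eef_pos: [649.8, 122.7, 20.9]
tool_rot: [-3.141, 0.0, -2.745]
force: [-0.5, 0.1, 0.7]
width: 26.9
gripper_force: 59.0
```

>>> {"op": "move_arm", "data": {
  "plan": [
    [[-1,0,-1],[0,0,0],0],
    [[0,0,-1],[0,0,0],0],
    [[0,0,-1],[0,0,0],0],
    [[0,0,0],[0,0,0],0]
  ]
}}

```text
clock: 5.2
eef_pos: [648.5, 122.6, 18.6]
tool_rot: [-3.14, -0.001, -2.745]
force: [-3.3, -0.3, 9.1]
width: 27.0
gripper_force: 60.2
```

>>> {"op": "move_arm", "data": {
  "plan": [
    [[0,0,0],[0,0,0],0.7],
    [[0,0,0],[0,0,0],0.7],
    [[0,0,0],[0,0,0],0.7],
    [[0,0,30],[0,0,0],0.7],
    [[0,0,50],[0,0,0],0.7],
    [[-50,-29,20],[0,0,1],0.7],
    [[-54,-31,0],[0,0,1],0.7],
    [[-54,-31,0],[0,0,1],0.7],
    [[-54,-31,0],[0,0,0],0.7],
    [[0,0,0],[0,0,0],0.7]
  ]
}}

```text
clock: 6.45
eef_pos: [430.4, -2.9, 116.8]
tool_rot: [-3.141, -0.009, -2.695]
force: [0.5, -0.3, -0.0]
width: 59.7
gripper_force: 0.0
```

```bash
python3 - <<'E'
from h import *
im=cams.get_image("top"); im2=cams.get_image("scene")
b=cv2.resize(im2[200:340,250:410],(800,600));cv2.imwrite("pics/g2.png",b)
print(meas("scene",im2,(323,288),27,0,22))
E
```

```text
(array([646.4, 134.3,  63.9,  78.2, -68.3, 648.8, 133.9]), [(66, 109), (62, 115), (58, 20), (43, 22)])
```

View pics/g2.png

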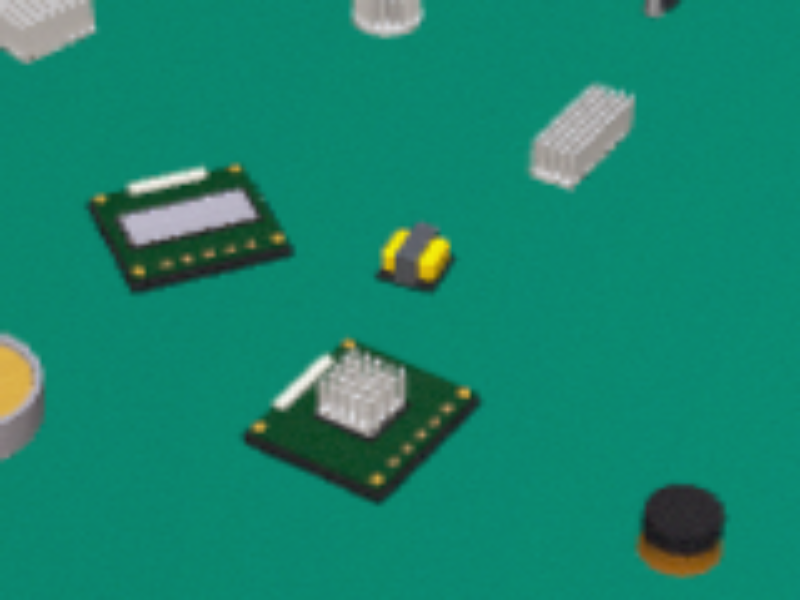

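The small sink sits centred and square on its lid (crop 362,393), and the transformer and jar are untouched. Next is the oblong.

>>> {"op": "move_arm", "data": {
  "plan": [
    [[0,0,-20],[0,0,0],0.7],
    [[0,0,-20],[0,0,0],0.7],
    [[0,0,0],[0,0,0],0.7]
  ]
}}

```text
clock: 6.92
eef_pos: [437.2, 1.6, 76.2]
tool_rot: [3.141, -0.001, -2.691]
force: [0.6, -0.3, 0.0]
width: 59.8
gripper_force: 0.0
```

>>> {"op": "move_arm", "data": {
  "plan": [
    [[0,0,-40],[0,0,0],0.7],
    [[0,-1,-22],[0,0,0],0.7],
    [[0,0,-10],[0,0,0],0.7],
    [[0,0,0],[0,0,0],0],
    [[0,0,0],[0,0,0],0],
    [[0,0,0],[0,0,0],0],
    [[0,0,0],[0,0,0],0],
    [[0,0,0],[0,0,0],0],
    [[0,0,0],[0,0,0],0]
  ]
}}

```text
clock: 8.05
eef_pos: [437.3, -0.2, 5.9]
tool_rot: [-3.14, 0.001, -2.693]
force: [0.1, 0.5, 6.6]
width: 22.8
gripper_force: 59.8
```

>>> {"op": "move_arm", "data": {
  "plan": [
    [[0,0,20],[0,0,0],0],
    [[0,0,40],[0,0,0],0],
    [[20,-5,25],[0,0,-5],0],
    [[40,-9,5],[0,0,-8],0],
    [[45,-11,0],[0,0,-8],0],
    [[45,-11,0],[0,0,-8],0],
    [[36,-8,0],[0,0,-5.3],0],
    [[20,-4,0],[0,0,-3],0],
    [[0,0,-20],[0,0,0],0],
    [[0,0,-20],[0,0,0],0]
  ]
}}

```text
clock: 9.3
eef_pos: [640.3, -48.3, 53.2]
tool_rot: [-3.141, -0.004, 2.941]
force: [-0.5, -0.7, -1.0]
width: 22.7
gripper_force: 58.9
```

>>> {"op": "move_arm", "data": {
  "plan": [
    [[0,0,-20],[0,0,0],0],
    [[0,0,-5],[0,0,0],0],
    [[0,0,0],[0,0,0],0]
  ]
}}

```text
clock: 9.68
eef_pos: [641.9, -48.2, 29.6]
tool_rot: [-3.141, -0.002, 2.94]
force: [1.1, -0.3, 0.1]
width: 23.0
gripper_force: 58.9
```

>>> {"op": "move_arm", "data": {
  "plan": [
    [[1,0,-6],[0,0,0],0],
    [[0,0,-2],[0,0,0],0],
    [[0,0,-1],[0,0,0],0],
    [[0,0,-1],[0,0,0],0],
    [[0,0,0],[0,0,0],0]
  ]
}}

```text
clock: 10.3
eef_pos: [643.4, -48.5, 20.2]
tool_rot: [-3.141, -0.001, 2.939]
force: [-0.5, 0.2, 0.4]
width: 22.6
gripper_force: 58.9
```

>>> {"op": "move_arm", "data": {
  "plan": [
    [[0,0,-1],[0,0,0],0],
    [[0,0,-1],[0,0,0],0],
    [[0,0,0],[0,0,0],0]
  ]
}}

```text
clock: 10.68
eef_pos: [643.5, -48.5, 20.0]
tool_rot: [-3.14, -0.0, 2.939]
force: [-5.1, 0.4, 12.6]
width: 22.6
gripper_force: 60.6
```

>>> {"op": "move_arm", "data": {
  "plan": [
    [[0,0,0],[0,0,0],0.8],
    [[0,0,0],[0,0,0],0.8],
    [[0,0,0],[0,0,0],0.8],
    [[0,0,30],[0,0,0],1],
    [[0,0,50],[0,0,0],1],
    [[-4,-40,15],[0,0,4],1],
    [[-5,-55,0],[0,0,6],1],
    [[-5,-55,0],[0,0,6],1],
    [[-4,-45,0],[0,0,4],1],
    [[-2,-14,0],[0,0,1.5],1]
  ]
}}

```text
clock: 11.92
eef_pos: [621.8, -262.9, 112.2]
tool_rot: [-3.139, -0.002, -2.973]
force: [1.1, 0.5, 0.4]
width: 85.3
gripper_force: 0.0
```

>>> {"op": "move_arm", "data": {
  "plan": [
    [[0,0,-30],[0,0,0],1],
    [[0,0,-30],[0,0,0],1],
    [[0,0,0],[0,0,0],1]
  ]
}}

```text
clock: 12.3
eef_pos: [621.2, -257.1, 50.5]
tool_rot: [3.14, -0.006, -2.968]
force: [-0.0, 0.2, -0.3]
width: 85.4
gripper_force: 0.0
```

```bash
python3 - <<'E'
from h import *
im2=cams.get_image("scene")
b=cv2.resize(im2[170:290,200:360],(800,600));cv2.imwrite("pics/g3.png",b)
E
```

```text
(no output)
```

View pics/g3.png

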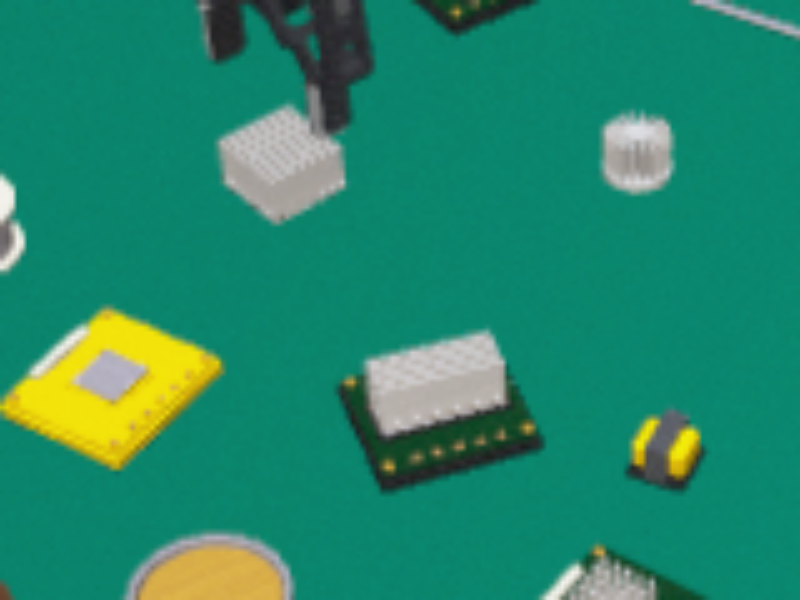

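The oblong sits square on its lid (crop 435,385). The open fingers (222,30) and (325,100) straddle the large sink (282,150). I'm descending to grip it.

>>> {"op": "move_arm", "data": {
  "plan": [
    [[2,0,-25],[0,0,0],1],
    [[0,-1,-15],[0,0,0],1],
    [[0,0,-6],[0,0,0],1],
    [[0,0,0],[0,0,0],0],
    [[0,0,0],[0,0,0],0],
    [[0,0,0],[0,0,0],0],
    [[0,0,0],[0,0,0],0],
    [[0,0,0],[0,0,0],0]
  ]
}}

```text
clock: 13.35
eef_pos: [626.2, -258.6, 8.1]
tool_rot: [-3.14, 0.001, -2.969]
force: [-0.7, 0.6, 5.6]
width: 46.8
gripper_force: 64.0
```

>>> {"op": "move_arm", "data": {
  "plan": [
    [[0,0,20],[0,0,0],0],
    [[0,0,40],[0,0,0],0],
    [[-19,-11,20],[0,0,-0.5],0],
    [[-40,-24,0],[0,0,-1],0],
    [[-45,-27,0],[0,0,-1],0],
    [[-45,-27,0],[0,0,-1],0],
    [[-30,-17,0],[0,0,-1],0],
    [[-10,-6,0],[0,0,-1],0],
    [[0,0,-20],[0,0,0],0],
    [[0,0,-20],[0,0,0],0]
  ]
}}

```text
clock: 14.6
eef_pos: [438.2, -369.1, 45.9]
tool_rot: [3.141, 0.001, -3.062]
force: [0.5, -0.3, -0.7]
width: 47.1
gripper_force: 63.4
```

>>> {"op": "move_arm", "data": {
  "plan": [
    [[0,0,-10],[0,0,0],0],
    [[0,0,-5],[0,0,0],0],
    [[0,0,0],[0,0,0],0]
  ]
}}

```text
clock: 14.98
eef_pos: [436.7, -369.9, 31.7]
tool_rot: [3.142, -0.001, -3.064]
force: [0.2, -0.0, -1.0]
width: 46.6
gripper_force: 63.4
```

```bash
python3 - <<'E'
from h import *
im2=cams.get_image("scene");im=cams.get_image("top")
b=cv2.resize(im2[110:210,230:360],(400,308));cv2.imwrite("pics/g4.png",np.hstack([b,cv2.resize(im[260:383,430:590],(400,308))]))
E
```

```text
(no output)
```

View pics/g4.png

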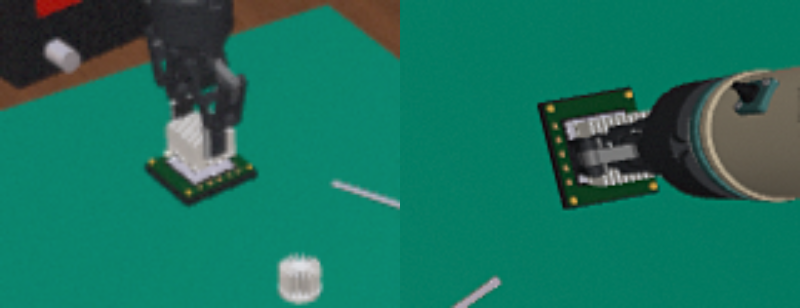

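The large sink is held upright just above its lid, and the top view shows it squared with the board. I'm lowering it to contact.

>>> {"op": "move_arm", "data": {
  "plan": [
    [[0,-1,-5],[0,0,0],0],
    [[0,0,-2],[0,0,0],0],
    [[0,0,-1],[0,0,0],0],
    [[0,0,-1],[0,0,0],0],
    [[0,0,0],[0,0,0],0]
  ]
}}

```text
clock: 15.7
eef_pos: [436.3, -371.4, 23.0]
tool_rot: [-3.141, -0.001, -3.064]
force: [-0.0, 0.3, -0.2]
width: 46.9
gripper_force: 63.4
```

>>> {"op": "move_arm", "data": {
  "plan": [
    [[0,0,-1],[0,0,0],0],
    [[0,0,-1],[0,0,0],0],
    [[0,0,-1],[0,0,0],0],
    [[0,0,0],[0,0,0],0]
  ]
}}

```text
clock: 16.2
eef_pos: [436.5, -371.5, 22.0]
tool_rot: [-3.14, -0.001, -3.064]
force: [-3.8, 1.3, 16.3]
width: 46.6
gripper_force: 65.4
```

>>> {"op": "move_arm", "data": {
  "plan": [
    [[0,0,0],[0,0,0],1],
    [[0,0,0],[0,0,0],1],
    [[0,0,0],[0,0,0],1],
    [[0,0,30],[0,0,0],1],
    [[0,0,50],[0,0,0],1],
    [[4,50,10],[0,0,0],1],
    [[4,55,0],[0,0,0],0.8],
    [[4,55,0],[0,0,0],0.8],
    [[4,40,0],[0,0,0],0.8],
    [[0,9,0],[0,0,0],0.8]
  ]
}}

```text
clock: 17.45
eef_pos: [452.9, -159.3, 110.3]
tool_rot: [3.141, -0.0, -3.059]
force: [0.3, -0.2, -0.0]
width: 68.5
gripper_force: 0.0
```

>>> {"op": "move_arm", "data": {
  "plan": [
    [[0,0,-30],[0,0,0],0.8],
    [[0,0,-20],[0,0,0],0.8],
    [[0,0,0],[0,0,0],0.8]
  ]
}}

```text
clock: 17.82
eef_pos: [451.2, -163.2, 58.9]
tool_rot: [-3.141, -0.004, -3.065]
force: [-0.0, -0.3, -0.5]
width: 68.4
gripper_force: 0.0
```

```bash
python3 - <<'E'
from h import *
im2=cams.get_image("scene");im=cams.get_image("top")
b=cv2.resize(im2[130:230,250:380],(400,308));cv2.imwrite("pics/g5.png",np.hstack([b,cv2.resize(im[260:383,430:590],(400,308))]))
print(meas("top",im,(512,318),29,0,28)) 
E
```

```text
(array([ 437.3, -366.2,  101.3,  110.8,  -53.4,  436.7, -366.1]), [(46, 127), (45, 126), (39, 84), (38, 168)])
```

View pics/g5.png

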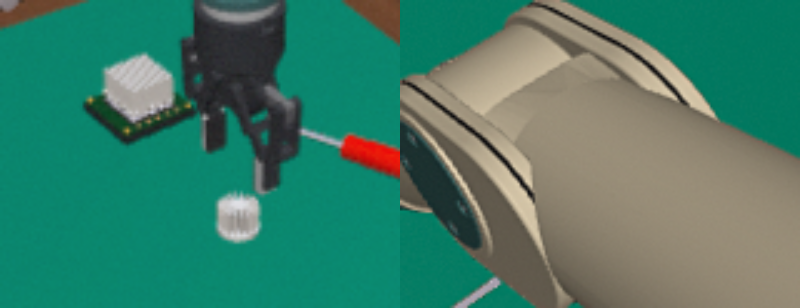

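The large sink is seated on its board (crop 138,88), and the fingers are above the round sink (238,217). I'm gripping it now.

>>> {"op": "move_arm", "data": {
  "plan": [
    [[1,0,-30],[0,0,0],0.8],
    [[0,0,-17],[0,0,0],0.8],
    [[0,0,-8],[0,0,0],0.8],
    [[0,0,0],[0,0,0],0],
    [[0,0,0],[0,0,0],0],
    [[0,0,0],[0,0,0],0],
    [[0,0,0],[0,0,0],0],
    [[0,0,0],[0,0,0],0]
  ]
}}

```text
clock: 18.92
eef_pos: [453.9, -162.7, 6.1]
tool_rot: [-3.14, 0.001, -3.065]
force: [-1.0, 0.5, 5.6]
width: 35.8
gripper_force: 59.8
```

>>> {"op": "move_arm", "data": {
  "plan": [
    [[0,0,20],[0,0,0],0],
    [[0,0,40],[0,0,0],0],
    [[1,24,30],[0,0,0],0],
    [[2,45,0],[0,0,0],0],
    [[2,50,0],[0,0,0],0],
    [[2,50,0],[0,0,0],0],
    [[2,50,0],[0,0,0],0],
    [[2,50,0],[0,0,0],0],
    [[2,50,0],[0,0,0],0],
    [[2,50,0],[0,0,0],0]
  ]
}}

```text
clock: 20.18
eef_pos: [468.5, 208.1, 95.6]
tool_rot: [-3.141, -0.0, -3.065]
force: [0.7, 0.9, -1.3]
width: 36.4
gripper_force: 60.1
```

>>> {"op": "move_arm", "data": {
  "plan": [
    [[2,50,0],[0,0,0],0],
    [[2,50,0],[0,0,0],0],
    [[0,35,0],[0,0,0],0],
    [[0,18,0],[0,0,0],0],
    [[0,0,-30],[0,0,0],0],
    [[0,0,-30],[0,0,0],0],
    [[0,0,0],[0,0,0],0]
  ]
}}

```text
clock: 21.05
eef_pos: [471.4, 356.8, 33.3]
tool_rot: [-3.137, -0.005, -3.065]
force: [-1.0, -0.1, -0.7]
width: 36.4
gripper_force: 60.1
```

```bash
python3 - <<'E'
from h import *
im2=cams.get_image("scene");im=cams.get_image("top")
cv2.imwrite("pics/g6.png",np.hstack([cv2.resize(im2[260:380,370:526],(400,308)),cv2.resize(im[276:399,60:220],(400,308))]))
E
```

```text
(no output)
```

View pics/g6.png

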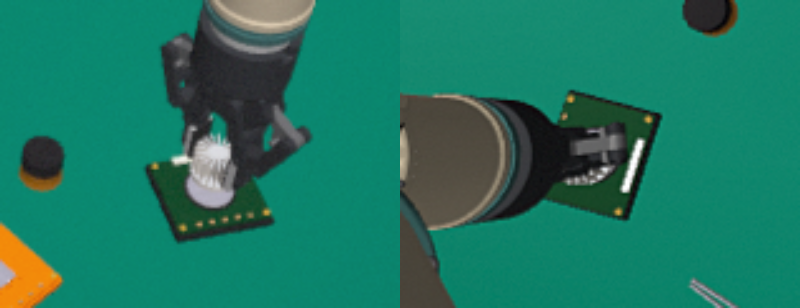

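The round sink is held just over its disc lid (crop 212,180). I'm trimming the position and lowering it.

>>> {"op": "move_arm", "data": {
  "plan": [
    [[0,1,-6],[0,0,0],0],
    [[0,0,-3],[0,0,0],0],
    [[0,0,-1],[0,0,0],0],
    [[0,0,-1],[0,0,0],0],
    [[0,0,0],[0,0,0],0]
  ]
}}

```text
clock: 21.78
eef_pos: [472.4, 360.5, 24.1]
tool_rot: [-3.141, -0.001, -3.064]
force: [0.4, 0.5, -0.8]
width: 35.7
gripper_force: 60.1
```

>>> {"op": "move_arm", "data": {
  "plan": [
    [[0,1,-1],[0,0,0],0],
    [[0,0,-1],[0,0,0],0],
    [[0,0,-1],[0,0,0],0],
    [[0,0,-1],[0,0,0],0],
    [[0,0,0],[0,0,0],0]
  ]
}}

```text
clock: 22.4
eef_pos: [472.4, 361.6, 20.2]
tool_rot: [-3.141, -0.001, -3.064]
force: [-0.4, 0.1, 0.8]
width: 35.9
gripper_force: 60.3
```

>>> {"op": "move_arm", "data": {
  "plan": [
    [[0,0,-1],[0,0,0],0],
    [[0,0,-0.7],[0,0,0],0],
    [[0,0,0],[0,0,0],0]
  ]
}}

```text
clock: 22.78
eef_pos: [472.4, 361.6, 20.1]
tool_rot: [-3.141, 0.0, -3.064]
force: [-2.5, -3.6, 14.9]
width: 36.0
gripper_force: 61.4
```

>>> {"op": "move_arm", "data": {
  "plan": [
    [[0,0,0],[0,0,0],1],
    [[0,0,0],[0,0,0],1],
    [[0,0,0],[0,0,0],1],
    [[0,0,30],[0,0,0],1],
    [[0,0,50],[0,0,0],1],
    [[-25,40,40],[0,0,0],1],
    [[-30,50,40],[0,0,0],1],
    [[-30,50,20],[0,0,0],1],
    [[-30,50,0],[0,0,0],1],
    [[-25,40,0],[0,0,0],1]
  ]
}}

```text
clock: 24.02
eef_pos: [334.0, 587.9, 194.0]
tool_rot: [3.141, -0.001, -3.063]
force: [-0.2, 0.3, 0.0]
width: 85.7
gripper_force: 0.0
```

```bash
python3 - <<'E'
from h import *
im=cams.get_image("top");im2=cams.get_image("scene")
cv2.imwrite("pics/end.png",im2); cv2.imwrite("pics/endtop.png",cv2.resize(im[180:390,100:560],(800,365)))
for k,h in dict(L=30,S=26,O=28,R=28).items():
    q,z,_=S["b"+k]; print(k,meas("top",im,q,14+h/2,1,32))
E
```

```text
L (array([ 434.5, -371.1,   52.6,   64.9,  -85.8,  434.4, -371.2]), [(61, 90), (46, 3), (44, 180), (36, 96)])
S (array([648.5, 123.2,  36.1,  30.3,  21.9, 647.7, 122.5]), [(36, 19), (34, 28), (29, 114), (24, 109)])
O (array([643.4, -48.5,  25.7,  71.6, -12.6, 642.7, -48.5]), [(69, 167), (68, 169), (24, 79), (22, 79)])
R (array([470.6, 361.1,  47.6,  39.6,  88.8, 471.3, 359.9]), [(29, 92), (27, 84), (19, 135), (17, 5)])
```

View pics/endtop.png

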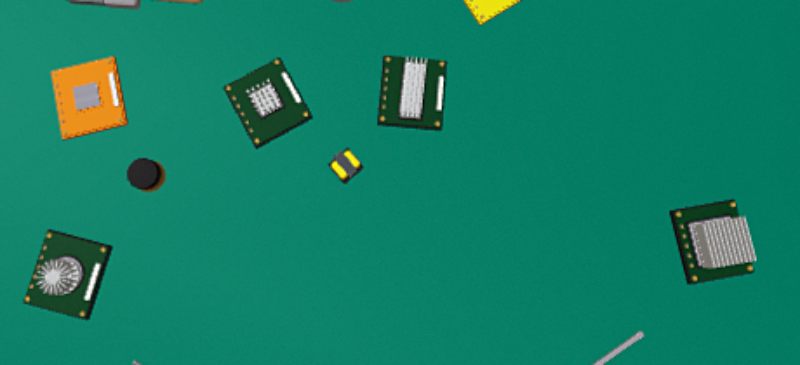

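View pics/end.png

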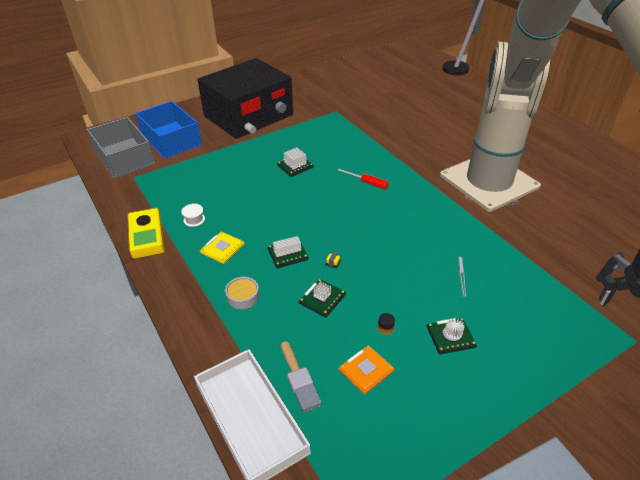

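All four sinks sit on their own lids, with centres within about 3 mm and angles within about 2° of the lids. The jar (145,173) and transformer (346,165) haven't moved, so I'm handing in.

```bash
python3 -c "
from cell import ctrl
print(ctrl.finish_job())"
```

```text
the job is handed in; nothing more can be done
None
```

All four heat sinks are on their matching lids, within about 3 mm and 2° by the final camera check, with the transformer and jar left where they stood; the job is handed in after about 24 s of the 102 s allowed, but no verdict came back.

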